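# Hold the throwing gauge up to its second stop beside a bottle

## Robot

A 6-joint arm with a two-finger parallel gripper is mounted at the origin on the work surface. World frame = base frame: x ahead of the robot, y to its left, z up, the work surface at z = 0. Lengths are in m, angles in rad, forces in N, time in s.
With the tool pointing down it reaches from about 0.35 to 0.775 m from the base axis. Payload 5.5 kg.
Tool frame: the origin (TCP) lies on the centre line of the jaws, within the pads' length; the fingertips stand 17 mm ahead of it and the grasp point (between the pads) lies 2 mm behind it; z points along the fingers, y is the direction in which the jaws open and shut (so a half turn about z gives the same grasp; the last joint's range is limited). The gripper opens to 85 mm and grips with 20 to 120 N. Pads are 22 mm wide; open, the fingers measure 114 mm over their backs; the gripper's body (76 mm by 85 mm) begins 54 mm behind the grasp point. The pads swing forward as they close: fully open they stand 13 mm farther back than shut.
Start: joints at [-1.453, 0.313, 0.046, 1.304, 0, 1.431], TCP at [0.147, -0.556, 0.248] pointing down, gripper open.
Joint ranges: [-2.76, 2.76], [-0.86, 1.69], [-1.03, 1.26], [-2.2, 2.34], [-1.47, 1.5], [-3.14, 3.14]. Speed limits (rad/s): [2.57, 2.57, 3.14, 3.14, 3.14, 3.14].

## Interface

Orientations are given as a unit quaternion [w, x, y, z].
In Python, from workcell import env gives the robot as it stands.
- The arm moves only by the tool servo_tool, never from a script. Its argument "increments" is a list of rows, each an object of numbers: "claw": the closure, from 0 (fully open) to 1 (shut); "x", "y", "z": the shift along the world's x, y, z in units of 25 mm (1.0 is 25 mm); "ax", "ay", "az": the turn, a rotation vector about the world's x, y, z in units of 8 degrees (1.0 is 8 degrees). A call has 1 to 5 rows; each row shifts and turns the commanded pose from where the row before left it; what a row does not reach is not made up. A row lasts 1/10 s, in which the tool goes at most 50 mm and 8.59 degrees, less where a joint would pass 70% of its speed; a pose out of reach is approached as far as the arm can. A call is refused whole if a number of a shift passes 1 or a number of a turn 1, either way. A call with a gripper value outside its range is refused whole. The fingers move at their own pace and stop on an object; "newtons" is the grip in N (left out, the last holds). Time passes only in rows, so rows that do not move let the fingers close. It gives the time, the measured TCP pose, the force and the opening at its end, in the units of the state.
- env.get_state(): the state, without advancing time (a new reading comes with each control period).
- env.read_camera(name): name is "scene" or "top" or "wrist"; returns the picture (420x560x3 uint8, red, green, blue); there is no depth.
- env.calibration(name): a dict with "K" (3x3 intrinsics, pixels), "world_to_cam" (4x4, takes a point from world to camera coordinates). Camera axes: x right, y down, z forward; pixel columns grow to the right and rows downward; lengths in m; the calibration is good to about 2 mm. A picture is of the moment at which its call begins: read the wrist's pose just before it. calibration takes no time and is no camera call; for the wrist camera it gives the pose at the moment of the call.
- env.hand_in(): hands the job in, once; it reports no verdict.
The state is a dict: "clock": time; "joint_pos": joint angles; "qvel": joint speeds; "tau": joint torques, N m; "tcp_pos": TCP position; "orientation": TCP orientation; "wrist_force": force on the tool from outside, world axes, zero at the start; "ft_torque": the same for the moment, N m; "finger_gap": finger opening in m.
Only numpy, scipy, OpenCV 4.12 (cv2) and the standard library are available. Lean on these libraries where they do the work, as an engineer would, in place of code of your own. Each camera call takes 0.05 s, during which the arm holds its last target.

## Task

Pick the unglazed cream bottle off the ware board, set it down gently, upright and centred on the round steel plate of the throwing gauge, and let go of it. Then squeeze in the red button on the gauge's black grip, pull the grip straight up past the first stop to the second stop, where it goes no higher, and finish while still holding it there, so that the pointer can be compared with the bottle's rim. Leave the other pots and tools where they are and do not knock the bottle over.

Things in the scene. Friction and masses are not known exactly. Their poses are not given: they have to be found in the camera images.
- bottle_mid (a point): Centre, half-way up, of the loose unglazed cream (off-white) bottle: 145 tall, about 0.35 kg, solid and rigid. Foot 50 across, belly up to 70 across 25 to 60 above its underside, shoulder narrowing to a straight round neck 32 across that runs from 105 to 145 above the underside (its top 40). Pinch it by the neck from above. Its z axis is the bottle's axis, up. Its underside is 72.5 below this point.
- board: Ware board, a brown wooden plank 340 (its x) by 130 (its y), 18 thick, fixed on the table; origin in the centre of its underside. The cream bottle, the blue bottle and the cup stand on it in a row along its x, 90 apart (3 more or less, up to 15 to either side of its middle line), in any order: fingers that open along its y clear the neighbours.
- gauge: Throwing gauge, fixed to the table; origin on the table under the axis of its vertical aluminium barrel (29 across, 36 across its black collar, top at 110). Its +y points from the barrel to the round steel plate; its +x is the side on which the red button sticks out. Fixed for the episode, upright; yaw varies.
- gauge_plate (a point): Centre of the top face of the gauge's round steel plate, 96 across, top 12 above the table, 120 along the gauge's +y from the barrel, marked with a black ring 60 across. The bottle's foot goes in the middle of the ring.
- gauge_grip (a point): Middle of the red button's height, on the axis of the gauge's black grip block, 148 above the table when down. The block is 30 (gauge x) by 30 (gauge y) and 60 tall, from 112 to 172 above the table when down. The red button, 18 wide and 36 tall, centred at this height, sticks out 7 from the block's +x face (37 over button and block). Pinch the block and button from above along the gauge's x: the squeeze pushes the button in. Moves with the grip; axes are the gauge's.
- gauge_tip (a point): Red tip of the brass pointer that the grip carries: 64 along the gauge's +y from the barrel axis, 68 above the table when down, 158 at the second stop. The pointer hangs from the grip's lower end on a thin brass arm on the +y side, 30 from the axis.
- gauge_slide (a joint): Height of grip and pointer, m: 0 down (start), 0.045 first stop, 0.090 second stop, the hard end. Unless the button is in, a catch blocks it within 2 mm of the bottom, and again at the first stop. Button held in, it slides freely up through both to the end; 0.32 kg, 0.6 N friction. Let go, it falls back until the catch or the bottom holds it. A white ring comes out of the barrel at the first stop, a red one at the second.
- gauge_button (a joint): How far the red button is pushed in, m: 0 out, 0.007 flush with the block. Spring 1.5 N at the start to 5 N flush; the catch is free above about 0.0035.
- blue_bottle: Blue glazed bottle of the same shape and size as the cream one, on the ware board; origin in the centre of its underside. Leave alone.
- cup: Terracotta cup, 66 across, 85 tall, on the ware board; origin in the centre of its underside. Leave alone.
- water_bowl: White water bowl, 100 across, 60 tall; origin in the centre of its underside. Leave alone.
- brush: Wooden brush, 190 long, lying on the table. Leave alone.
- rib: Dark wooden throwing rib, 125 by 50, 8 thick, flat on the table. Leave alone.
- knife: Wooden knife, 205 by 16, 10 thick, flat on the table. Leave alone.
There are look-alikes about, which are no part of the job. Leave any green look-alike of the part that bears bottle_mid alone.

How it is judged:
On the way, in this order (a step that is already met when the one before it is completed fails the run):
1. the cream bottle stands on the round plate, let go (horizontal distance between bottle_mid and gauge_plate below 0.018 m and angle between bottle_mid's own z axis and vertical below 0.08 rad and z of bottle_mid in the frame of gauge_plate between 0.066 and 0.08 m and contact force between the fingers and bottle below 0.05 N and contact force between bottle and gauge above 0.5 N), for 0.2 s.
2. the button is squeezed in with the grip still down (value of joint gauge_button above 0.0035 m and value of joint gauge_slide below 0.02 m and contact force between the fingers and gauge_slide above 1 N), for 0.05 s.
3. the grip is pulled up to the second stop (value of joint gauge_slide above 0.084 m), for 0.2 s.
At the end, for the whole second after the job is handed in: The fingers hold the gauge's grip (more than 2 N) at rest at the second stop (slide above 84 mm of 90), and the cream bottle stands by itself on the round plate, upright within 0.08 rad, its axis within 18 mm of the plate's centre, at rest, touched neither by the fingers nor by the pointer (all of step 1 and value of joint gauge_slide above 0.084 m and velocity of joint gauge_slide between -0.01 and 0.01 m/s and contact force between the fingers and gauge_slide above 2 N and contact force between gauge_slide and bottle below 0.05 N and linear speed of bottle below 0.02 m/s); the arm keeps its last pose, push and grip.
It fails at once if another pot or tool is moved more than 30 mm (distance of any of blue_bottle, cup, water_bowl, brush, rib, knife from where it was at the start of the episode above 0.03 m).
It fails at once if another pot is tipped (angle between any of blue_bottle, cup, water_bowl's own z axis and vertical above 0.35 rad).
It fails at once if the cream bottle is knocked over (angle between bottle_mid's own z axis and vertical above 0.6 rad).
It fails at once if the cream bottle is banged down on the gauge (over 70 N) (contact force between bottle and gauge above 70 N).
It also fails if it takes over 45 s, if anything falls off the work surface, if the arm or the gripper's body presses on something with over 40 N, if the wrist force passes 120 N, or if a joint passes its speed limit or range.

## Working session

There is one attempt and no reset: what is moved stays moved. The work goes in short steps, Python scripts to look and compute and a tool call to move; the robot and the scene stay as the last step left them, time stands still between calls to the robot, and variables do not carry over. Pictures are saved under pics/ and viewed, and the job is handed in when it is done.

Besides the shell and the picture viewer there is one more tool, called after "Call:" as name(argument=value, ...), one argument or row to a line, values as JSON. servo_tool: Moves the arm, as the interface text tells. Its arguments: {"type":"object","properties":{"increments":{"type":"array"},"newtons":{"type":"number"}},"required":["increments"]}

```bash
mkdir -p pics; python3 - <<'E'
from workcell import env
import cv2
s=env.get_state();print(s)
for n in("scene","top"):
    im=env.read_camera(n);cv2.imwrite(f"pics/{n}0.png",cv2.cvtColor(im,cv2.COLOR_RGB2BGR))
    c=env.calibration(n);print(n,c)
E
```

```text
{'clock': 0.0, 'joint_pos': array([-1.45261957e+00,  3.14024479e-01,  4.49469950e-02,  1.30360506e+00,
       -2.30359575e-05,  1.43119227e+00]), 'qvel': array([-6.74197260e-05, -1.49909454e-03,  2.66946448e-04,  2.46207817e-04,
       -6.07119567e-04,  7.78600225e-04]), 'tau': array([-4.55573272e-04, -4.80627573e+01,  2.98532653e+01,  1.94623950e-02,
       -1.59985361e-04,  4.36499477e-06]), 'tcp_pos': array([ 0.14651056, -0.55550609,  0.24738208]), 'orientation': array([-9.43177595e-04,  9.91704682e-01,  1.28533786e-01, -1.41337344e-06]), 'wrist_force': array([-0.40273965,  0.41138296, -0.87125058]), 'ft_torque': array([-0.01879469, -0.01457122,  0.00729172]), 'finger_gap': 0.08544619093378451}
scene {'K': array([[385.55784234,   0.        , 274.45297085],
       [  0.        , 385.55784234, 211.03777683],
       [  0.        ,   0.        ,   1.        ]]), 'world_to_cam': array([[ 0.21657637,  0.97625555,  0.00444708, -0.10687151],
       [ 0.67619748, -0.14672159, -0.72196243, -0.26671813],
       [-0.70416734,  0.15936711, -0.69191797,  1.30436903],
       [ 0.        ,  0.        ,  0.        ,  1.        ]])}
top {'K': array([[526.00289787,   0.        , 292.65662766],
       [  0.        , 526.00289787, 209.80369639],
       [  0.        ,   0.        ,   1.        ]]), 'world_to_cam': array([[ 0.02621749, -0.99953766,  0.01539857, -0.01094979],
       [-0.98925127, -0.02815823, -0.14348883,  0.5421676 ],
       [ 0.14385609, -0.01147114, -0.98953213,  1.36666947],
       [ 0.        ,  0.        ,  0.        ,  1.        ]])}
```

View pics/scene0.png

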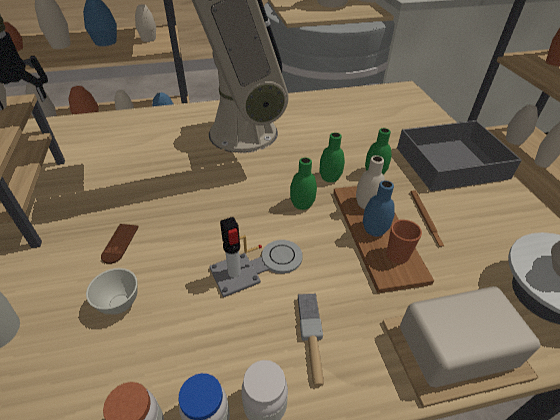

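View pics/top0.png

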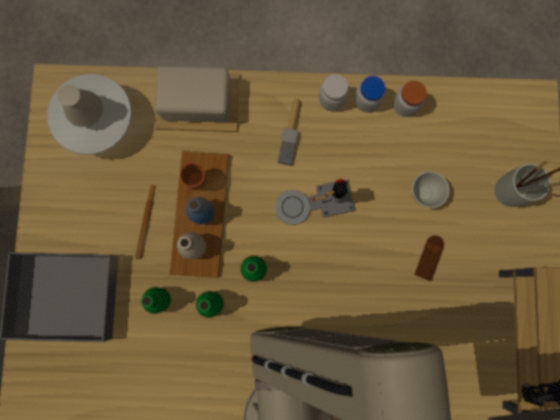

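The scene view shows the cream bottle at about (370,185) and the gauge at about (235,250), with its plate at (281,256). In the top view the bottle is at about (190,245), the plate at (293,207) and the grip at (340,188). I'll enlarge these next.

```bash
python3 - <<'E'
import cv2
t=cv2.imread("pics/top0.png");s=cv2.imread("pics/scene0.png")
def crop(im,x,y,w,h,k,n):cv2.imwrite(n,cv2.resize(im[y:y+h,x:x+w],None,fx=k,fy=k,interpolation=cv2.INTER_CUBIC))
crop(t,160,140,80,145,4,"pics/a.png")
crop(t,265,170,100,60,8,"pics/b.png")
crop(s,200,205,120,90,6,"pics/c.png")
crop(s,325,145,115,150,4,"pics/d.png")
E
```

```text
(no output)
```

View pics/a.png

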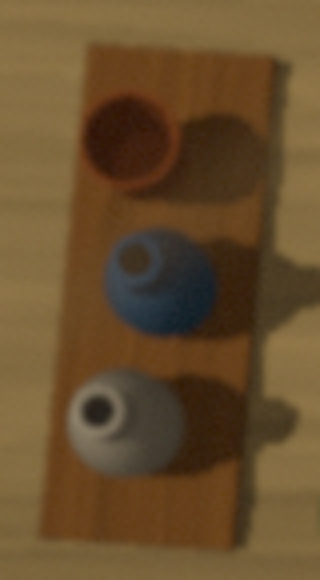

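View pics/b.png

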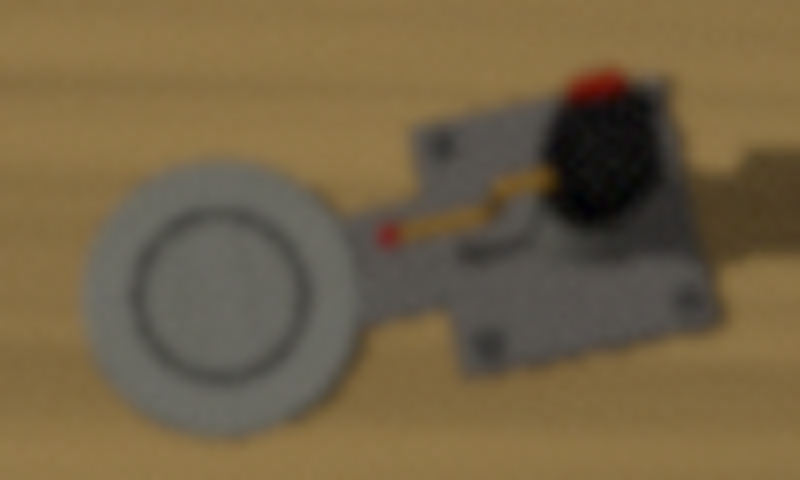

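View pics/c.png

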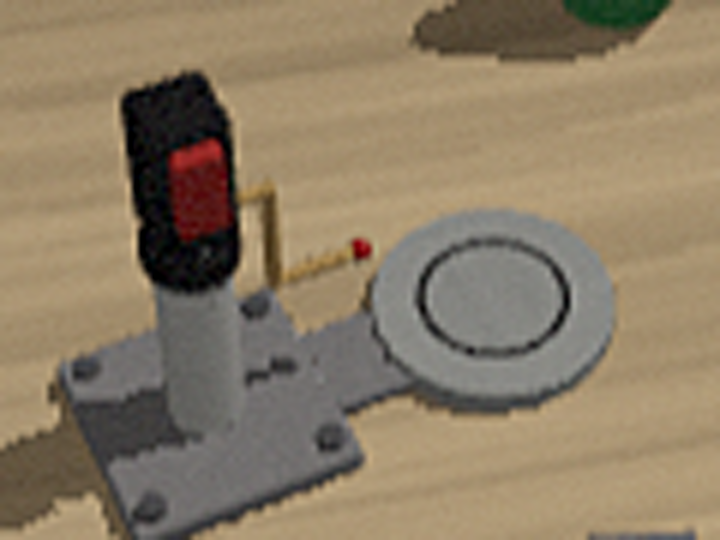

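View pics/d.png

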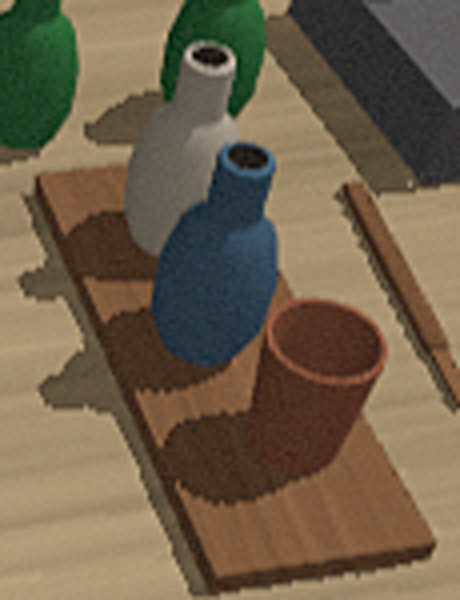

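```bash
cat > h.py <<'E'
import numpy as np
from workcell import env
def proj(n,P):
    c=env.calibration(n);P=np.atleast_2d(P);q=(c["world_to_cam"]@np.c_[P,np.ones(len(P))].T)[:3]
    p=c["K"]@q;return (p[:2]/p[2]).T
def ray(n,uv,z):
    c=env.calibration(n);M=c["world_to_cam"];R=M[:3,:3];o=-R.T@M[:3,3]
    d=R.T@np.linalg.solve(c["K"],[uv[0],uv[1],1]);return o+d*(z-o[2])/d[2]
def cc(u,v,k,x,y):return np.array([(u+.5)/k-.5+x,(v+.5)/k-.5+y])
E
python3 - <<'E'
from h import *
from scipy.optimize import least_squares
A=lambda u,v:cc(u,v,4,160,140)
B=lambda u,v:cc(u,v,8,265,170)
C=lambda u,v:cc(u,v,6,200,205)
D=lambda u,v:cc(u,v,4,325,145)
bt=A(97,411);bs=D(210,57)
print("bottle",ray("top",bt,.163),ray("scene",bs,.163))
print("blue",ray("top",A(138,258),.163),ray("scene",D(247,157),.163))
f=lambda p:np.r_[proj("top",p[None])[0]-bt,proj("scene",p[None])[0]-bs]
print(least_squares(f,[.4,.2,.16]).x)
print("plate",ray("top",B(220,295),.012),ray("scene",C(493,297),.012))
for a in [(88,45),(272,56),(236,547),(40,540)]:print("board",ray("top",A(*a),.018))
obs=[("top",B(220,295),(0,.12,.012)),("scene",C(493,297),(0,.12,.012)),("top",B(390,235),(0,.064,.068)),("scene",C(362,249),(0,.064,.068)),
("scene",C(201,191),(.022,0,.148)),("top",B(597,85),(.0185,0,.166))]
def F(p):
    r=[]
    c,s=np.cos(p[2]),np.sin(p[2])
    for n,uv,g in obs:
        r.append(proj(n,[p[0]+c*g[0]-s*g[1],p[1]+s*g[0]+c*g[1],g[2]])[0]-uv)
    return np.ravel(r)
r=least_squares(F,[.5,-.1,0]);print(r.x,r.fun.round(2))
E
```

```text
bottle [0.43767591 0.26483163 0.163     ] [0.44079242 0.26272703 0.163     ]
blue [0.53139468 0.24519091 0.163     ] [0.53248722 0.24503142 0.163     ]
[0.43771505 0.26496661 0.16047644]
plate [0.5554445 0.0054203 0.012    ] [0.55725912 0.00332047 0.012     ]
board [0.7002947  0.31306361 0.018     ]
board [0.69634904 0.18655461 0.018     ]
board [0.36095356 0.19571669 0.018     ]
board [0.36211986 0.32577903 0.018     ]
[ 0.58231055 -0.11243552  0.21711611] [ 0.26 -0.36  0.51 -0.36  0.25 -0.02 -0.08 -0.56  0.47  0.26  0.66  0.05]
```

The gauge fit has residuals of about 0.5 px or less. It puts the plate at (0.556, 0.0045), the grip at (0.582, -0.112) with yaw 0.217, and the bottle at about (0.439, 0.264). I'll approach along a path that stays in reach.

Call:
servo_tool(
  increments=[
    {"x": 1,"y": 1,"z": 0.2,"az": -0.4,"claw": 0},
    {"x": 1,"y": 1,"z": 0.2,"az": -0.4},
    {"x": 1,"y": 1,"z": 0.2,"az": -0.4},
    {"x": 1,"y": 1,"z": 0.2,"az": -0.4},
    {"x": 1,"y": 1,"z": 0.2,"az": -0.5},
  ],
)

```text
schema error: expected keys claw, x, y, z, ax, ay, az
```

Call:
servo_tool(
  increments=[
    {"x": 1,"y": 1},
    {"x": 1,"y": 1},
    {"x": 1,"y": 1},
    {"x": 1,"y": 1},
    {"x": 1,"y": 1},
  ],
)

```text
schema error: expected keys claw, x, y, z, ax, ay, az
```

Call:
servo_tool(
  increments=[
    {"x": 1,"y": 1},
    {"x": 0.7,"y": 1},
    {"y": 1},
    {"y": 1},
    {"y": 1},
  ],
)

```text
schema error: expected keys claw, x, y, z, ax, ay, az
```

Call:
servo_tool(
  increments=[
    {"y": 1},
    {"y": 1},
    {"y": 1},
    {"y": 1},
    {"y": 1},
  ],
)

```text
schema error: expected keys claw, x, y, z, ax, ay, az
```

Call:
servo_tool(
  increments=[
    {"y": 1},
    {"y": 1},
    {"y": 1},
    {"y": 1},
    {"y": 1},
  ],
)

```text
schema error: expected keys claw, x, y, z, ax, ay, az
```

All seven keys are required in every row.

Call:
servo_tool(
  increments=[
    {"claw": 0,"x": 1,"y": 1,"z": 0.2,"ax": 0,"ay": 0,"az": -0.4},
    {"claw": 0,"x": 1,"y": 1,"z": 0.2,"ax": 0,"ay": 0,"az": -0.4},
    {"claw": 0,"x": 1,"y": 1,"z": 0.2,"ax": 0,"ay": 0,"az": -0.4},
    {"claw": 0,"x": 1,"y": 1,"z": 0.2,"ax": 0,"ay": 0,"az": -0.4},
    {"claw": 0,"x": 1,"y": 1,"z": 0.2,"ax": 0,"ay": 0,"az": -0.5},
  ],
)

```text
clock: 0.6
tcp_pos: [0.2723, -0.4297, 0.2731]
orientation: [-0.0, 1.0, -0.019, -0.0]
wrist_force: [0.1, 0.1, 0.5]
finger_gap: 0.0852
```

Call:
servo_tool(
  increments=[
    {"claw": 0,"x": 1,"y": 1,"z": 0,"ax": 0,"ay": 0,"az": 0},
    {"claw": 0,"x": 1,"y": 1,"z": 0,"ax": 0,"ay": 0,"az": 0},
    {"claw": 0,"x": 1,"y": 1,"z": 0,"ax": 0,"ay": 0,"az": 0},
    {"claw": 0,"x": 1,"y": 1,"z": 0,"ax": 0,"ay": 0,"az": 0},
    {"claw": 0,"x": 1,"y": 1,"z": 0,"ax": 0,"ay": 0,"az": 0},
  ],
)

```text
clock: 1.1
tcp_pos: [0.3973, -0.3047, 0.273]
orientation: [-0.0, 1.0, -0.018, -0.0]
wrist_force: [0.2, -0.1, 0.4]
finger_gap: 0.0853
```

Call:
servo_tool(
  increments=[
    {"claw": 0,"x": 1,"y": 1,"z": 0,"ax": 0,"ay": 0,"az": 0},
    {"claw": 0,"x": 0.7,"y": 1,"z": 0,"ax": 0,"ay": 0,"az": 0},
    {"claw": 0,"x": 0,"y": 1,"z": 0,"ax": 0,"ay": 0,"az": 0},
    {"claw": 0,"x": 0,"y": 1,"z": 0,"ax": 0,"ay": 0,"az": 0},
    {"claw": 0,"x": 0,"y": 1,"z": 0,"ax": 0,"ay": 0,"az": 0},
  ],
)

```text
clock: 1.6
tcp_pos: [0.4389, -0.1798, 0.2728]
orientation: [-0.0, 1.0, -0.018, -0.0]
wrist_force: [0.2, 0.1, 0.3]
finger_gap: 0.0855
```

Call:
servo_tool(
  increments=[
    {"claw": 0,"x": 0,"y": 1,"z": 0,"ax": 0,"ay": 0,"az": 0},
    {"claw": 0,"x": 0,"y": 1,"z": 0,"ax": 0,"ay": 0,"az": 0},
    {"claw": 0,"x": 0,"y": 1,"z": 0,"ax": 0,"ay": 0,"az": 0},
    {"claw": 0,"x": 0,"y": 1,"z": 0,"ax": 0,"ay": 0,"az": 0},
    {"claw": 0,"x": 0,"y": 1,"z": 0,"ax": 0,"ay": 0,"az": 0},
  ],
)

```text
clock: 2.1
tcp_pos: [0.4387, -0.055, 0.273]
orientation: [-0.0, 1.0, -0.018, -0.0]
wrist_force: [0.6, -0.2, 1.0]
finger_gap: 0.0852
```

Call:
servo_tool(
  increments=[
    {"claw": 0,"x": 0,"y": 1,"z": 0,"ax": 0,"ay": 0,"az": 0},
    {"claw": 0,"x": 0,"y": 1,"z": 0,"ax": 0,"ay": 0,"az": 0},
    {"claw": 0,"x": 0,"y": 1,"z": 0,"ax": 0,"ay": 0,"az": 0},
    {"claw": 0,"x": 0,"y": 1,"z": 0,"ax": 0,"ay": 0,"az": 0},
    {"claw": 0,"x": 0,"y": 1,"z": 0,"ax": 0,"ay": 0,"az": 0},
  ],
)

```text
clock: 2.6
tcp_pos: [0.4386, 0.0674, 0.273]
orientation: [-0.001, 1.0, -0.015, -0.0]
wrist_force: [0.1, 0.4, -1.0]
finger_gap: 0.0855
```

Call:
servo_tool(
  increments=[
    {"claw": 0,"x": 0,"y": 1,"z": 0,"ax": 0,"ay": 0,"az": 0},
    {"claw": 0,"x": 0,"y": 1,"z": 0,"ax": 0,"ay": 0,"az": 0},
    {"claw": 0,"x": 0,"y": 0.5,"z": 0,"ax": 0,"ay": 0,"az": 0},
    {"claw": 0,"x": 0,"y": 0,"z": 0,"ax": 0,"ay": 0,"az": 0},
  ],
)

```text
clock: 3.0
tcp_pos: [0.4389, 0.093, 0.2732]
orientation: [-0.015, 1.0, 0.006, -0.0]
wrist_force: [1.0, 0.4, -0.4]
finger_gap: 0.0854
```

```bash
python3 - <<'E'
from h import *
import cv2
s=env.get_state();print(s["tcp_pos"],s["orientation"])
c=env.calibration("wrist");print(c)
im=env.read_camera("wrist");cv2.imwrite("pics/w1.png",im[:,:,::-1])
print(proj("wrist",[.439,.264,.163]))
E
```

```text
[0.4389396  0.09296555 0.27323098] [-1.50116628e-02  9.99872076e-01  5.51466850e-03 -2.65077701e-04]
{'K': array([[367.72368595,   0.        , 282.28687419],
       [  0.        , 367.72368595, 207.30092064],
       [  0.        ,   0.        ,   1.        ]]), 'world_to_cam': array([[ 0.01093146, -0.99949101, -0.02997051,  0.09678737],
       [-0.95212461, -0.01956159,  0.30508372,  0.37141285],
       [-0.3055147 ,  0.02520065, -0.95185382,  0.53482125],
       [ 0.        ,  0.        ,  0.        ,  1.        ]])}
[[ 38.06178721 204.53650428]]
```

View pics/w1.png

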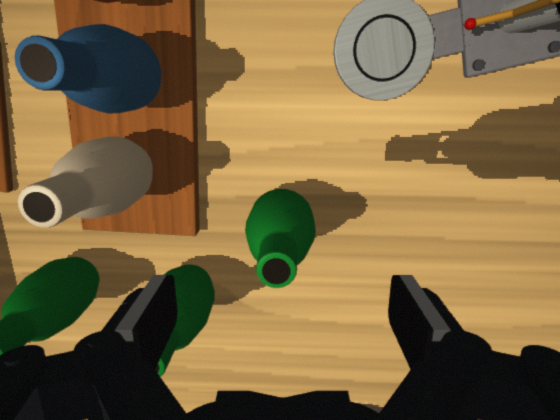

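The wrist view shows the cream bottle's rim at about (41,205), right where I predicted it. The arm stalled at y=0.093, which is probably the joint 6 limit, so I'll check the joints.

```bash
python3 - <<'E'
from h import *
s=env.get_state();print(s["joint_pos"])
print(ray("wrist",(41.5,205),.163),ray("wrist",(384,47.5),.012),ray("wrist",(471,24),.068))
E
```

```text
[ 0.00966675  0.05844072 -0.20754331  1.3052459   0.02972762  3.1406667 ]
[0.4387131  0.26165659 0.163     ] [0.55534134 0.00416802 0.012     ] [ 0.56755488 -0.05114058  0.068     ]
```

That's confirmed: joint 6 is at its limit. I'll turn the hand about 177° the other way, which gives the same grasp, while moving on.

Call:
servo_tool(
  increments=[
    {"claw": 0,"x": 0,"y": 0,"z": 0,"ax": 0,"ay": 0,"az": 1},
    {"claw": 0,"x": 0,"y": 0,"z": 0,"ax": 0,"ay": 0,"az": 1},
    {"claw": 0,"x": 0,"y": 0,"z": 0,"ax": 0,"ay": 0,"az": 1},
    {"claw": 0,"x": 0,"y": 0,"z": 0,"ax": 0,"ay": 0,"az": 1},
    {"claw": 0,"x": 0,"y": 0,"z": 0,"ax": 0,"ay": 0,"az": 1},
  ],
)

```text
clock: 3.55
tcp_pos: [0.439, 0.0922, 0.2733]
orientation: [-0.014, 0.937, 0.349, -0.005]
wrist_force: [0.2, 0.1, 0.3]
finger_gap: 0.0857
```

Call:
servo_tool(
  increments=[
    {"claw": 0,"x": 0,"y": 0.5,"z": 0,"ax": 0,"ay": 0,"az": 1},
    {"claw": 0,"x": 0,"y": 0.5,"z": 0,"ax": 0,"ay": 0,"az": 1},
    {"claw": 0,"x": 0,"y": 0.5,"z": 0,"ax": 0,"ay": 0,"az": 1},
    {"claw": 0,"x": 0,"y": 0.5,"z": 0,"ax": 0,"ay": 0,"az": 1},
    {"claw": 0,"x": 0,"y": 0.5,"z": 0,"ax": 0,"ay": 0,"az": 1},
  ],
)

```text
clock: 4.05
tcp_pos: [0.4391, 0.1552, 0.2733]
orientation: [-0.011, 0.761, 0.649, -0.01]
wrist_force: [0.4, -0.3, -0.4]
finger_gap: 0.0853
```

Call:
servo_tool(
  increments=[
    {"claw": 0,"x": 0,"y": 0.5,"z": 0,"ax": 0,"ay": 0,"az": 1},
    {"claw": 0,"x": 0,"y": 0.5,"z": 0,"ax": 0,"ay": 0,"az": 1},
    {"claw": 0,"x": 0,"y": 0.5,"z": 0,"ax": 0,"ay": 0,"az": 1},
    {"claw": 0,"x": 0,"y": 0.5,"z": 0,"ax": 0,"ay": 0,"az": 1},
    {"claw": 0,"x": 0,"y": 0.5,"z": 0,"ax": 0,"ay": 0,"az": 1},
  ],
)

```text
clock: 4.55
tcp_pos: [0.4392, 0.2178, 0.2733]
orientation: [-0.007, 0.493, 0.87, -0.013]
wrist_force: [-0.5, -0.4, -0.1]
finger_gap: 0.0853
```

Call:
servo_tool(
  increments=[
    {"claw": 0,"x": 0,"y": 0.5,"z": 0,"ax": 0,"ay": 0,"az": 1},
    {"claw": 0,"x": 0,"y": 0.5,"z": 0,"ax": 0,"ay": 0,"az": 1},
    {"claw": 0,"x": 0,"y": 0,"z": 0,"ax": 0,"ay": 0,"az": 1},
    {"claw": 0,"x": 0,"y": 0,"z": 0,"ax": 0,"ay": 0,"az": 1},
    {"claw": 0,"x": 0,"y": 0,"z": 0,"ax": 0,"ay": 0,"az": 1},
  ],
)

```text
clock: 5.05
tcp_pos: [0.4392, 0.2424, 0.2732]
orientation: [-0.002, 0.166, 0.986, -0.015]
wrist_force: [0.0, 0.4, 0.2]
finger_gap: 0.0855
```

```bash
cat > t.py <<'E'
from h import *
import sys
from scipy.spatial.transform import Rotation as R
s=env.get_state();yaw=np.radians(float(sys.argv[1]));q=s["orientation"]
c=R.from_quat(q[[1,2,3,0]])
y=np.array([np.cos(yaw),np.sin(yaw),0]);z=np.array([0,0,-1.]);t=R.from_matrix(np.c_[np.cross(y,z),y,z])
print("tcp",s["tcp_pos"],"turn units",np.degrees((t*c.inv()).as_rotvec())/8,s["joint_pos"].round(2),s["clock"])
E
python3 t.py 88.1
```

```text
tcp [0.43922024 0.24244534 0.27318932] turn units [ 0.21505766 -0.03900083  2.14904085] [ 0.36  0.18 -0.07  1.34 -0.02  0.69] 5.05
```

Call:
servo_tool(
  increments=[
    {"claw": 0,"x": 0,"y": 0.5,"z": -0.5,"ax": 0.11,"ay": -0.02,"az": 1},
    {"claw": 0,"x": 0,"y": 0.34,"z": -0.5,"ax": 0.11,"ay": -0.02,"az": 1},
    {"claw": 0,"x": 0,"y": 0,"z": 0,"ax": 0,"ay": 0,"az": 0.15},
    {"claw": 0,"x": 0,"y": 0,"z": 0,"ax": 0,"ay": 0,"az": 0},
  ],
)

```text
clock: 5.45
tcp_pos: [0.4389, 0.2633, 0.2483]
orientation: [-0.0, 0.02, 1.0, 0.0]
wrist_force: [0.3, 0.7, -0.3]
finger_gap: 0.0854
```

```bash
python3 t.py 88.1; python3 - <<'E'
from h import *
import cv2
im=env.read_camera("wrist");cv2.imwrite("pics/w2.png",im[:,:,::-1])
print(proj("wrist",[.439,.2635,.163]))
E
```

```text
tcp [0.43893615 0.26330151 0.2483419 ] turn units [-0.0014733  -0.00698045  0.05487804] [ 0.38  0.19 -0.11  1.27  0.    0.42] 5.45
[[281.60637972 224.96874029]]
```

View pics/w2.png

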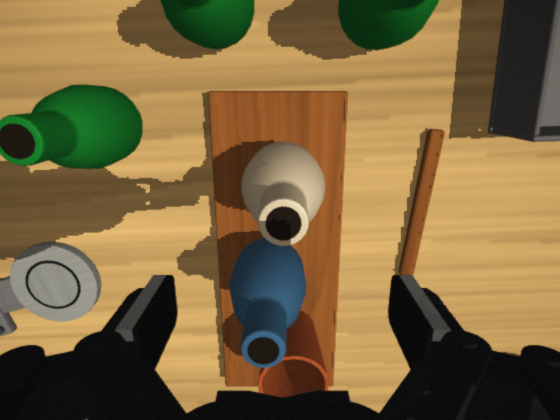

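The rim is at (283,222), within 2 mm of my prediction. I'll descend onto the neck.

Call:
servo_tool(
  increments=[
    {"claw": 0,"x": -0.04,"y": 0,"z": -0.9,"ax": 0,"ay": 0,"az": 0.05},
    {"claw": 0,"x": 0,"y": 0,"z": -0.9,"ax": 0,"ay": 0,"az": 0},
    {"claw": 0,"x": 0,"y": 0,"z": -0.9,"ax": 0,"ay": 0,"az": 0},
    {"claw": 0,"x": 0,"y": 0,"z": -0.8,"ax": 0,"ay": 0,"az": 0},
    {"claw": 0,"x": 0,"y": 0,"z": -0.6,"ax": 0,"ay": 0,"az": 0},
  ],
)

```text
clock: 6.0
tcp_pos: [0.4381, 0.2635, 0.1453]
orientation: [-0.0, 0.017, 1.0, 0.0]
wrist_force: [-0.0, -0.3, -0.1]
finger_gap: 0.0853
```

Call:
servo_tool(
  increments=[
    {"claw": 0.3,"x": 0,"y": 0,"z": 0,"ax": 0,"ay": 0,"az": 0},
    {"claw": 0.45,"x": 0,"y": 0,"z": 0,"ax": 0,"ay": 0,"az": 0},
    {"claw": 0.55,"x": 0,"y": 0,"z": 0,"ax": 0,"ay": 0,"az": 0},
    {"claw": 0.7,"x": 0,"y": 0,"z": 0,"ax": 0,"ay": 0,"az": 0},
    {"claw": 1,"x": 0,"y": 0,"z": 0,"ax": 0,"ay": 0,"az": 0},
  ],
  newtons=30,
)

```text
clock: 6.5
tcp_pos: [0.4388, 0.2642, 0.1472]
orientation: [0.001, 0.015, 1.0, 0.001]
wrist_force: [-0.2, -1.6, 5.8]
finger_gap: 0.0314
```

Call:
servo_tool(
  increments=[
    {"claw": 1,"x": 0,"y": 0,"z": 0,"ax": 0,"ay": 0,"az": 0},
    {"claw": 1,"x": 0,"y": 0,"z": 0,"ax": 0,"ay": 0,"az": 0},
    {"claw": 1,"x": 0,"y": 0,"z": 0,"ax": 0,"ay": 0,"az": 0},
  ],
  newtons=30,
)

```text
clock: 6.8
tcp_pos: [0.4388, 0.2642, 0.1473]
orientation: [0.001, 0.015, 1.0, 0.001]
wrist_force: [-0.5, -1.0, 5.4]
finger_gap: 0.0317
```

The neck is held with the gap at 31.5 mm. Next I lift.

Call:
servo_tool(
  increments=[
    {"claw": 1,"x": 0,"y": 0,"z": 0.2,"ax": 0,"ay": 0,"az": 0},
    {"claw": 1,"x": 0,"y": 0,"z": 0.5,"ax": 0,"ay": 0,"az": 0},
    {"claw": 1,"x": 0,"y": 0,"z": 0.9,"ax": 0,"ay": 0,"az": 0},
    {"claw": 1,"x": 0,"y": 0,"z": 0.9,"ax": 0,"ay": 0,"az": 0},
    {"claw": 1,"x": 0,"y": 0,"z": 0.9,"ax": 0,"ay": 0,"az": 0},
  ],
  newtons=40,
)

```text
clock: 7.3
tcp_pos: [0.4374, 0.264, 0.2319]
orientation: [-0.001, 0.015, 1.0, 0.0]
wrist_force: [0.5, -0.2, -4.2]
finger_gap: 0.031
```

Call:
servo_tool(
  increments=[
    {"claw": 1,"x": 0,"y": 0,"z": 0.9,"ax": 0,"ay": 0,"az": 0},
    {"claw": 1,"x": 0,"y": 0,"z": 0.9,"ax": 0,"ay": 0,"az": 0},
    {"claw": 1,"x": 0,"y": 0,"z": 0.9,"ax": 0,"ay": 0,"az": 0},
    {"claw": 1,"x": 0,"y": 0,"z": 0.5,"ax": 0,"ay": 0,"az": 0},
    {"claw": 1,"x": 0,"y": 0,"z": 0,"ax": 0,"ay": 0,"az": 0},
  ],
  newtons=40,
)

```text
clock: 7.8
tcp_pos: [0.4385, 0.2644, 0.3132]
orientation: [0.001, 0.015, 1.0, 0.001]
wrist_force: [0.3, -0.9, -4.5]
finger_gap: 0.0312
```

```bash
python3 t.py 88.1; python3 - <<'E'
from h import *
import cv2
im=env.read_camera("scene");cv2.imwrite("pics/s2.png",im[:,:,::-1])
E
```

```text
tcp [0.4384972  0.26441958 0.31318911] turn units [-0.01837343  0.02081289 -0.02000339] [0.39 0.18 0.02 1.42 0.   0.42] 7.8
```

View pics/s2.png

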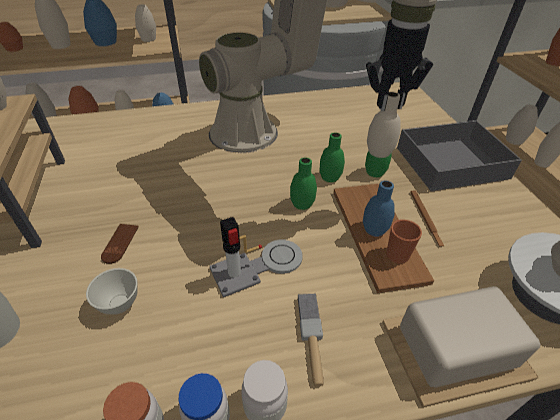

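The bottle is held upright at (384,130) and nothing else has moved. I'll carry it over to the plate.

Call:
servo_tool(
  increments=[
    {"claw": 1,"x": 0.3,"y": -0.6,"z": 0,"ax": 0,"ay": 0,"az": 0},
    {"claw": 1,"x": 0.45,"y": -1,"z": 0,"ax": 0,"ay": 0,"az": 0},
    {"claw": 1,"x": 0.45,"y": -1,"z": 0,"ax": 0,"ay": 0,"az": 0},
    {"claw": 1,"x": 0.45,"y": -1,"z": 0,"ax": 0,"ay": 0,"az": 0},
    {"claw": 1,"x": 0.45,"y": -1,"z": 0,"ax": 0,"ay": 0,"az": 0},
  ],
)

```text
clock: 8.35
tcp_pos: [0.4899, 0.1481, 0.3095]
orientation: [-0.001, 0.015, 1.0, 0.0]
wrist_force: [0.2, 0.4, -3.2]
finger_gap: 0.0309
```

Call:
servo_tool(
  increments=[
    {"claw": 1,"x": 0.45,"y": -1,"z": 0,"ax": 0,"ay": 0,"az": 0},
    {"claw": 1,"x": 0.45,"y": -1,"z": 0,"ax": 0,"ay": 0,"az": 0},
    {"claw": 1,"x": 0.45,"y": -1,"z": 0,"ax": 0,"ay": 0,"az": 0},
    {"claw": 1,"x": 0.45,"y": -1,"z": 0,"ax": 0,"ay": 0,"az": 0},
    {"claw": 1,"x": 0.45,"y": -1,"z": 0,"ax": 0,"ay": 0,"az": 0},
  ],
)

```text
clock: 8.85
tcp_pos: [0.5462, 0.0231, 0.3094]
orientation: [-0.002, 0.015, 1.0, 0.001]
wrist_force: [0.2, -0.1, -2.9]
finger_gap: 0.031
```

Call:
servo_tool(
  increments=[
    {"claw": 1,"x": 0.35,"y": -0.8,"z": 0,"ax": 0,"ay": 0,"az": 0},
    {"claw": 1,"x": 0,"y": 0,"z": -0.8,"ax": 0,"ay": 0,"az": 0},
    {"claw": 1,"x": 0,"y": 0,"z": -0.8,"ax": 0,"ay": 0,"az": 0},
    {"claw": 1,"x": 0,"y": 0,"z": -0.8,"ax": 0,"ay": 0,"az": 0},
    {"claw": 1,"x": 0,"y": 0,"z": 0,"ax": 0,"ay": 0,"az": 0},
  ],
)

```text
clock: 9.35
tcp_pos: [0.5527, 0.0043, 0.2465]
orientation: [-0.004, 0.015, 1.0, 0.001]
wrist_force: [-0.8, 0.9, -4.2]
finger_gap: 0.0312
```

```bash
python3 t.py 88.1; python3 - <<'E'
from h import *
import cv2
a=env.read_camera("scene");b=env.read_camera("top")
k=lambda im,x,y,w,h:cv2.resize(im[y:y+h,x:x+w],None,fx=4,fy=4,interpolation=cv2.INTER_CUBIC)
cv2.imwrite("pics/s3.png",np.hstack([k(a,220,140,100,140),k(b,250,130,100,140)])[:,:,::-1])
E
```

```text
tcp [0.55274283 0.00430564 0.24651577] turn units [-0.01710828 -0.06219212 -0.01736886] [-0.14  0.28 -0.01  1.3   0.   -0.11] 9.35
```

View pics/s3.png

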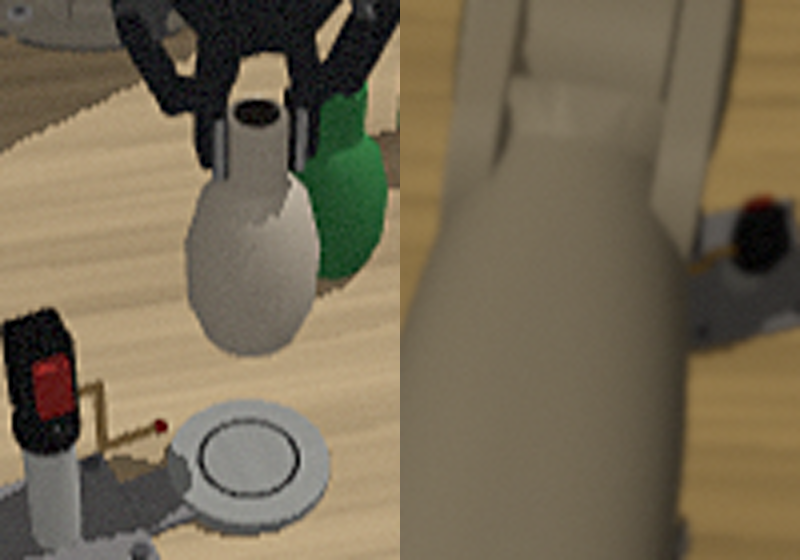

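```bash
python3 - <<'E'
from h import *
print(ray("scene",cc(256,112,4,220,140),.262), proj("scene",[[.5527,.0043,.262],[.5555,.0043,.262],[.556,.0043,.012]]))
E
```

```text
[0.5526397  0.00357572 0.262     ] [[284.00207182 167.59493704]
 [284.34691609 168.4744568 ]
 [282.03274564 253.60990254]]
```

Call:
servo_tool(
  increments=[
    {"claw": 1,"x": 0.13,"y": 0,"z": -0.8,"ax": -0.02,"ay": -0.06,"az": 0},
    {"claw": 1,"x": 0,"y": 0,"z": -0.9,"ax": 0,"ay": 0,"az": 0},
    {"claw": 1,"x": 0,"y": 0,"z": -0.9,"ax": 0,"ay": 0,"az": 0},
    {"claw": 1,"x": 0,"y": 0,"z": -0.8,"ax": 0,"ay": 0,"az": 0},
    {"claw": 1,"x": 0,"y": 0,"z": -0.3,"ax": 0,"ay": 0,"az": 0},
  ],
)

```text
clock: 9.95
tcp_pos: [0.5581, 0.0043, 0.1574]
orientation: [0.003, 0.015, 1.0, -0.001]
wrist_force: [-1.2, -0.0, -4.2]
finger_gap: 0.0308
```

```bash
python3 t.py 88.1; python3 - <<'E'
from h import *
import cv2
a=env.read_camera("scene")
k=lambda im,x,y,w,h:cv2.resize(im[y:y+h,x:x+w],None,fx=5,fy=5,interpolation=cv2.INTER_CUBIC)
cv2.imwrite("pics/s4.png",k(a,205,165,120,120)[:,:,::-1])
E
```

```text
tcp [0.55805525 0.00428585 0.15741921] turn units [ 0.00998797  0.04582903 -0.02103498] [-0.14  0.32 -0.17  1.07 -0.   -0.11] 9.95
```

View pics/s4.png

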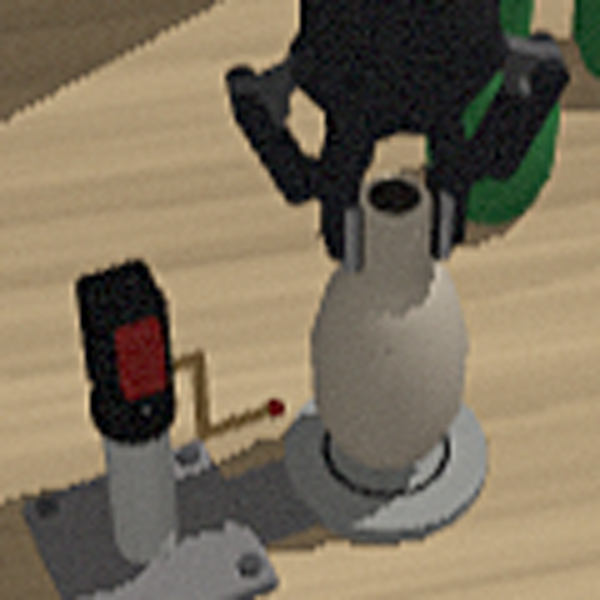

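Call:
servo_tool(
  increments=[
    {"claw": 1,"x": -0.06,"y": 0,"z": -0.15,"ax": 0,"ay": 0,"az": 0},
    {"claw": 1,"x": 0,"y": 0,"z": -0.12,"ax": 0,"ay": 0,"az": 0},
    {"claw": 1,"x": 0,"y": 0,"z": -0.1,"ax": 0,"ay": 0,"az": 0},
    {"claw": 1,"x": 0,"y": 0,"z": -0.08,"ax": 0,"ay": 0,"az": 0},
    {"claw": 1,"x": 0,"y": 0,"z": 0,"ax": 0,"ay": 0,"az": 0},
  ],
)

```text
clock: 10.5
tcp_pos: [0.5571, 0.0041, 0.1471]
orientation: [0.004, 0.015, 1.0, -0.001]
wrist_force: [-0.2, 0.2, -4.4]
finger_gap: 0.0308
```

Call:
servo_tool(
  increments=[
    {"claw": 1,"x": 0,"y": 0,"z": -0.04,"ax": 0,"ay": 0,"az": 0},
    {"claw": 1,"x": 0,"y": 0,"z": -0.04,"ax": 0,"ay": 0,"az": 0},
  ],
)

```text
clock: 10.7
tcp_pos: [0.5573, 0.004, 0.1452]
orientation: [0.004, 0.015, 1.0, -0.001]
wrist_force: [-0.5, -0.2, -3.5]
finger_gap: 0.0312
```

Call:
servo_tool(
  increments=[
    {"claw": 1,"x": -0.03,"y": 0,"z": -0.04,"ax": 0.01,"ay": 0.05,"az": 0},
    {"claw": 1,"x": 0,"y": 0,"z": -0.04,"ax": 0,"ay": 0,"az": 0},
  ],
)

```text
clock: 10.9
tcp_pos: [0.5564, 0.004, 0.143]
orientation: [0.0, 0.015, 1.0, -0.0]
wrist_force: [-0.3, 0.4, -3.6]
finger_gap: 0.0308
```

Call:
servo_tool(
  increments=[
    {"claw": 1,"x": 0,"y": 0,"z": -0.04,"ax": 0,"ay": 0,"az": 0},
  ],
)

```text
clock: 11.0
tcp_pos: [0.5564, 0.004, 0.1419]
orientation: [0.0, 0.015, 1.0, -0.0]
wrist_force: [0.6, -1.3, -3.1]
finger_gap: 0.031
```

Call:
servo_tool(
  increments=[
    {"claw": 1,"x": 0,"y": 0,"z": -0.04,"ax": 0,"ay": 0,"az": 0},
  ],
)

```text
clock: 11.1
tcp_pos: [0.5567, 0.004, 0.1414]
orientation: [0.001, 0.015, 1.0, -0.0]
wrist_force: [-1.9, -0.9, 3.7]
finger_gap: 0.031
```

The bottle is in contact with the plate, with the force changing from -3.5 to +3.7 N. I'll release it.

Call:
servo_tool(
  increments=[
    {"claw": 0.6,"x": 0,"y": 0,"z": 0,"ax": 0,"ay": 0,"az": 0},
    {"claw": 0.5,"x": 0,"y": 0,"z": 0,"ax": 0,"ay": 0,"az": 0},
    {"claw": 0.3,"x": 0,"y": 0,"z": 0,"ax": 0,"ay": 0,"az": 0},
    {"claw": 0.1,"x": 0,"y": 0,"z": 0,"ax": 0,"ay": 0,"az": 0},
    {"claw": 0,"x": 0,"y": 0,"z": 0,"ax": 0,"ay": 0,"az": 0},
  ],
)

```text
clock: 11.6
tcp_pos: [0.5565, 0.0041, 0.1412]
orientation: [0.001, 0.015, 1.0, -0.0]
wrist_force: [0.5, -0.9, 0.0]
finger_gap: 0.0835
```

Call:
servo_tool(
  increments=[
    {"claw": 0,"x": 0,"y": 0,"z": 0.2,"ax": 0,"ay": 0,"az": 0},
    {"claw": 0,"x": 0,"y": 0,"z": 0.6,"ax": 0,"ay": 0,"az": 0},
    {"claw": 0,"x": 0,"y": 0,"z": 0.9,"ax": 0,"ay": 0,"az": 0},
    {"claw": 0,"x": 0,"y": 0,"z": 0.9,"ax": 0,"ay": 0,"az": 0},
    {"claw": 0,"x": 0,"y": 0,"z": 0.9,"ax": 0,"ay": 0,"az": 0},
  ],
)

```text
clock: 12.1
tcp_pos: [0.5563, 0.0041, 0.2298]
orientation: [0.001, 0.015, 1.0, -0.0]
wrist_force: [-0.2, -0.2, 0.7]
finger_gap: 0.0854
```

Call:
servo_tool(
  increments=[
    {"claw": 0,"x": 0,"y": 0,"z": 0.9,"ax": 0,"ay": 0,"az": 0},
    {"claw": 0,"x": 0,"y": 0,"z": 0.3,"ax": 0,"ay": 0,"az": -1},
    {"claw": 0,"x": 0,"y": -0.5,"z": 0,"ax": 0,"ay": 0,"az": -1},
    {"claw": 0,"x": 0,"y": -0.5,"z": 0,"ax": 0,"ay": 0,"az": -1},
    {"claw": 0,"x": 0.2,"y": -0.5,"z": 0,"ax": 0,"ay": 0,"az": -1},
  ],
)

```text
clock: 12.6
tcp_pos: [0.5611, -0.0337, 0.2593]
orientation: [0.001, 0.293, 0.956, -0.0]
wrist_force: [-0.0, -0.2, 0.4]
finger_gap: 0.0848
```

Call:
servo_tool(
  increments=[
    {"claw": 0,"x": 0.2,"y": -0.5,"z": 0,"ax": 0,"ay": 0,"az": -1},
    {"claw": 0,"x": 0.2,"y": -0.5,"z": 0,"ax": 0,"ay": 0,"az": -1},
    {"claw": 0,"x": 0.2,"y": -0.6,"z": 0,"ax": 0,"ay": 0,"az": -1},
    {"claw": 0,"x": 0.2,"y": -0.6,"z": 0,"ax": 0,"ay": 0,"az": -1},
    {"claw": 0,"x": 0,"y": -0.6,"z": 0,"ax": 0,"ay": 0,"az": -1},
  ],
)

```text
clock: 13.1
tcp_pos: [0.5819, -0.1041, 0.2588]
orientation: [0.001, 0.602, 0.798, -0.0]
wrist_force: [0.2, -0.2, -0.0]
finger_gap: 0.0856
```

```bash
python3 t.py 12.44; python3 - <<'E'
from h import *
import cv2
a=env.read_camera("scene");print(env.calibration("wrist")["world_to_cam"].round(2).tolist());b=env.read_camera("wrist")
cv2.imwrite("pics/w5.png",b[:,:,::-1])
k=lambda im,x,y,w,h:cv2.resize(im[y:y+h,x:x+w],None,fx=5,fy=5,interpolation=cv2.INTER_CUBIC)
cv2.imwrite("pics/s5.png",k(a,205,165,120,120)[:,:,::-1])
print(proj("wrist",[[.556,.0045,.157],[.5823,-.1124,.172],[.5823+.0215,-.1124+.0047,.166]]))
E
```

```text
tcp [ 0.5819108  -0.10407819  0.25884511] turn units [ 0.00876924  0.00468185 -0.43683838] [-0.31  0.34  0.11  1.34 -0.    0.98] 13.1
[[0.96, 0.27, -0.0, -0.53], [0.25, -0.92, 0.31, -0.29], [0.08, -0.3, -0.95, 0.31], [0.0, 0.0, 0.0, 1.0]]
[[294.40315757  26.61321872]
 [281.67247279 235.07624626]
 [316.13447514 233.63575373]]
```

View pics/s5.png

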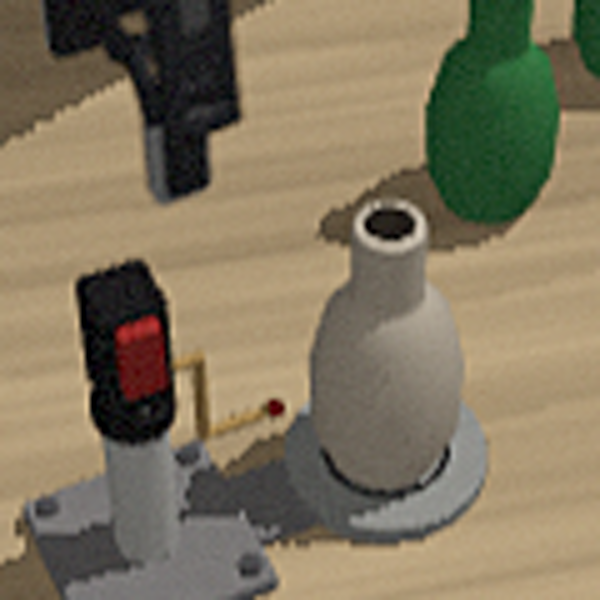

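View pics/w5.png

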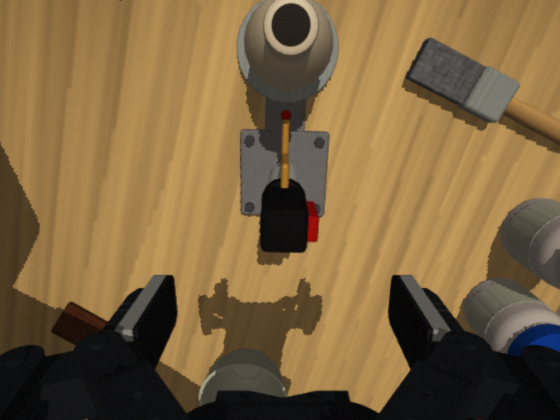

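The scene view shows the bottle standing upright within the ring. In the wrist view its rim is at (291,24), the grip's top centre at about (284,230) and the tip at (286,115). I'll refit the gauge with these.

```bash
python3 - <<'E'
import cv2
b=cv2.imread("pics/w5.png")
cv2.imwrite("pics/w5c.png",cv2.resize(b[95:265,225:345],None,fx=4.5,fy=3.5*4.5/3.5*0.77,interpolation=cv2.INTER_CUBIC) if 0 else cv2.resize(b[105:265,225:345],None,fx=3.7,fy=3.7,interpolation=cv2.INTER_CUBIC))
from h import *
from scipy.optimize import least_squares
B=lambda u,v:cc(u,v,8,265,170)
C=lambda u,v:cc(u,v,6,200,205)
obs=[("top",B(220,295),(0,.12,.012)),("scene",C(493,297),(0,.12,.012)),("top",B(390,235),(0,.064,.068)),("scene",C(362,249),(0,.064,.068)),
("scene",C(201,191),(.022,0,.148)),("top",B(597,85),(.0185,0,.166)),("wrist",(286,115),(0,.064,.068)),("wrist",(284.5,229.5),(0,0,.172))]
def F(p):
    r=[]
    c,s=np.cos(p[2]),np.sin(p[2])
    for n,uv,g in obs:
        r.append(proj(n,[p[0]+c*g[0]-s*g[1],p[1]+s*g[0]+c*g[1],g[2]])[0]-uv)
    return np.ravel(r)
r=least_squares(F,[.5,-.1,0]);print(r.x,r.fun.round(2))
print(ray("wrist",(286,115),.068),ray("wrist",(284.5,229.5),.172),ray("wrist",(291,24),.157))
for p in [(241,130),(328,131),(321,217),(241,214)]:print(ray("wrist",p,.01))
E
```

```text
[ 0.58291154 -0.1099019   0.23794937] [-0.48  0.28  1.15 -1.08 -0.6   0.22  0.85 -0.95  2.01  0.21 -0.52 -0.19
  0.72 -0.6  -0.76  2.23]
[ 0.56738413 -0.04834318  0.068     ] [ 0.58295116 -0.1083515   0.172     ] [0.55379164 0.00524183 0.157     ]
[ 0.52977412 -0.07833136  0.01      ]
[ 0.61374364 -0.05510712  0.01      ]
[ 0.63514972 -0.14391585  0.01      ]
[ 0.55148644 -0.16453094  0.01      ]
```

View pics/w5c.png

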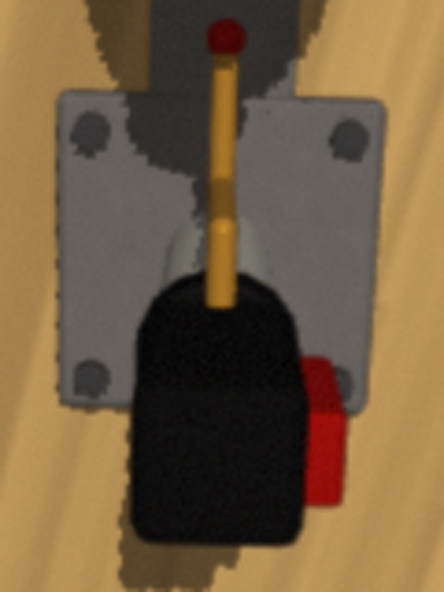

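The wrist view and the base edges put the yaw nearer 0.245, with the grip at (0.583, -0.109). The cameras agree to about 2 mm. I'll align and descend around the grip.

Call:
servo_tool(
  increments=[
    {"claw": 0,"x": 0.04,"y": -0.2,"z": -0.3,"ax": 0,"ay": 0,"az": -0.24},
    {"claw": 0,"x": 0,"y": 0,"z": -1,"ax": 0,"ay": 0,"az": 0},
    {"claw": 0,"x": 0,"y": 0,"z": -1,"ax": 0,"ay": 0,"az": 0},
    {"claw": 0,"x": 0,"y": 0,"z": -1,"ax": 0,"ay": 0,"az": 0},
    {"claw": 0,"x": 0,"y": 0,"z": -0.7,"ax": 0,"ay": 0,"az": 0},
  ],
)

```text
clock: 13.7
tcp_pos: [0.5813, -0.1074, 0.1564]
orientation: [-0.001, 0.612, 0.791, -0.001]
wrist_force: [-0.1, -0.3, 0.7]
finger_gap: 0.0853
```

Call:
servo_tool(
  increments=[
    {"claw": 0,"x": 0,"y": 0,"z": -0.43,"ax": 0,"ay": 0,"az": 0},
    {"claw": 0,"x": 0,"y": 0,"z": 0,"ax": 0,"ay": 0,"az": 0},
  ],
)

```text
clock: 13.9
tcp_pos: [0.5812, -0.1076, 0.146]
orientation: [-0.001, 0.613, 0.79, -0.001]
wrist_force: [-0.4, 0.1, -0.0]
finger_gap: 0.0857
```

```bash
python3 t.py 14.0; python3 - <<'E'
from h import *
import cv2
a=env.read_camera("scene")
k=lambda im,x,y,w,h:cv2.resize(im[y:y+h,x:x+w],None,fx=5,fy=5,interpolation=cv2.INTER_CUBIC)
cv2.imwrite("pics/s6.png",k(a,195,165,120,120)[:,:,::-1])
E
```

```text
tcp [ 0.58120356 -0.10755787  0.14604436] turn units [-0.00051703 -0.02203072 -0.05178999] [-0.32  0.39 -0.09  1.09 -0.    1.  ] 13.9
```

View pics/s6.png

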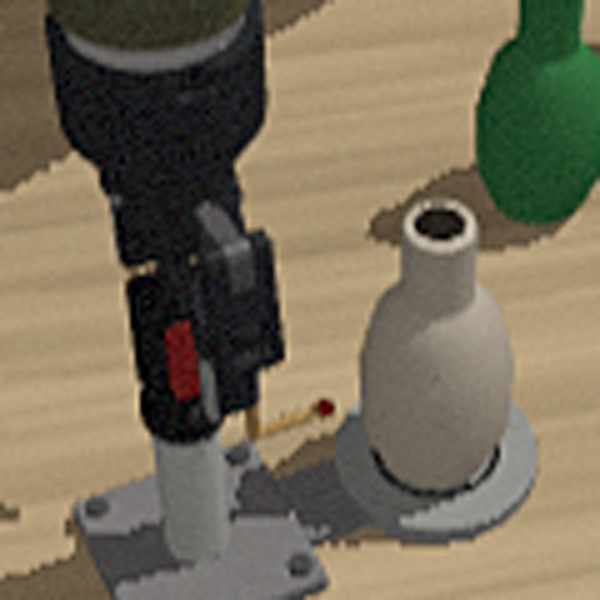

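```bash
python3 - <<'E'
from h import *
for tx,ty in [(.5812,-.1076),(.583,-.109)]:
  for g in [.022,.0425,.0570]:
    for l in(-.011,.011):
      c,s=np.cos(.245),np.sin(.245);p=proj("scene",[tx+c*g-s*l,ty+s*g+c*l,.142])[0];print(tx,g,l,((p-[195,165])*5).round())
E
```

```text
0.5812 0.022 -0.011 [181. 373.]
0.5812 0.022 0.011 [232. 355.]
0.5812 0.0425 -0.011 [201. 409.]
0.5812 0.0425 0.011 [253. 390.]
0.5812 0.057 -0.011 [215. 434.]
0.5812 0.057 0.011 [268. 415.]
0.583 0.022 -0.011 [178. 377.]
0.583 0.022 0.011 [230. 359.]
0.583 0.0425 -0.011 [198. 413.]
0.583 0.0425 0.011 [250. 394.]
0.583 0.057 -0.011 [212. 438.]
0.583 0.057 0.011 [265. 419.]
```

Call:
servo_tool(
  increments=[
    {"claw": 0,"x": 0.06,"y": -0.12,"z": 0.06,"ax": 0,"ay": -0.02,"az": -0.05},
    {"claw": 0,"x": 0,"y": 0,"z": 0,"ax": 0,"ay": 0,"az": 0},
  ],
)

```text
clock: 14.15
tcp_pos: [0.585, -0.112, 0.1509]
orientation: [0.003, 0.616, 0.788, 0.001]
wrist_force: [0.0, -0.2, 0.8]
finger_gap: 0.0856
```

```bash
python3 t.py 14.0; python3 - <<'E'
from h import *
import cv2
b=env.read_camera("wrist");cv2.imwrite("pics/w7.png",b[:,:,::-1])
print(proj("wrist",[[.583,-.1105,.172],[.5539,.007,.157]]))
E
```

```text
tcp [ 0.58503055 -0.11203433  0.15090693] turn units [0.01523008 0.04128773 0.01008217] [-0.32  0.39 -0.08  1.09 -0.    1.  ] 14.15
[[281.10874444 331.78714063]
 [280.67006607 -81.14882258]]
```

View pics/w7.png

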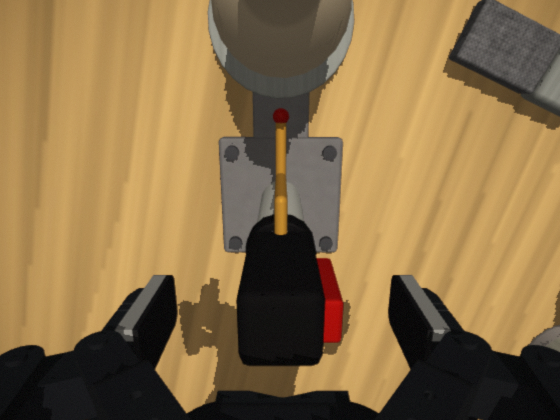

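The block is centred between the jaws at about (281,328), with the button facing the right finger. I'll squeeze slowly.

Call:
servo_tool(
  increments=[
    {"claw": 0.2,"x": -0.04,"y": 0.06,"z": -0.1,"ax": 0,"ay": 0.02,"az": 0},
    {"claw": 0.4,"x": 0,"y": 0,"z": 0,"ax": 0,"ay": 0,"az": 0},
    {"claw": 0.55,"x": 0,"y": 0,"z": 0,"ax": 0,"ay": 0,"az": 0},
    {"claw": 0.7,"x": 0,"y": 0,"z": 0,"ax": 0,"ay": 0,"az": 0},
    {"claw": 1,"x": 0,"y": 0,"z": 0,"ax": 0,"ay": 0,"az": 0},
  ],
  newtons=40,
)

```text
clock: 14.7
tcp_pos: [0.5838, -0.1099, 0.1475]
orientation: [0.001, 0.616, 0.788, 0.0]
wrist_force: [2.6, 0.8, 2.8]
finger_gap: 0.0296
```

Call:
servo_tool(
  increments=[
    {"claw": 1,"x": 0,"y": 0,"z": 0,"ax": 0,"ay": 0,"az": 0},
    {"claw": 1,"x": 0,"y": 0,"z": 0,"ax": 0,"ay": 0,"az": 0},
    {"claw": 1,"x": 0,"y": 0,"z": 0,"ax": 0,"ay": 0,"az": 0},
  ],
  newtons=40,
)

```text
clock: 15.0
tcp_pos: [0.5837, -0.1099, 0.1475]
orientation: [0.001, 0.616, 0.788, 0.0]
wrist_force: [2.5, 2.6, 5.5]
finger_gap: 0.0296
```

The gap is 29.6 mm, so the button is flush. I'll pull the grip up now.

Call:
servo_tool(
  increments=[
    {"claw": 1,"x": 0,"y": 0,"z": 0.2,"ax": 0,"ay": 0,"az": 0},
    {"claw": 1,"x": 0,"y": 0,"z": 0.4,"ax": 0,"ay": 0,"az": 0},
    {"claw": 1,"x": 0,"y": 0,"z": 0.4,"ax": 0,"ay": 0,"az": 0},
    {"claw": 1,"x": 0,"y": 0,"z": 0.4,"ax": 0,"ay": 0,"az": 0},
    {"claw": 1,"x": 0,"y": 0,"z": 0.4,"ax": 0,"ay": 0,"az": 0},
  ],
)

```text
clock: 15.5
tcp_pos: [0.5837, -0.1099, 0.1911]
orientation: [0.0, 0.616, 0.788, 0.0]
wrist_force: [6.6, 1.6, -3.6]
finger_gap: 0.0296
```

Call:
servo_tool(
  increments=[
    {"claw": 1,"x": 0,"y": 0,"z": 0.4,"ax": 0,"ay": 0,"az": 0},
    {"claw": 1,"x": 0,"y": 0,"z": 0.4,"ax": 0,"ay": 0,"az": 0},
    {"claw": 1,"x": 0,"y": 0,"z": 0.4,"ax": 0,"ay": 0,"az": 0},
    {"claw": 1,"x": 0,"y": 0,"z": 0.3,"ax": 0,"ay": 0,"az": 0},
    {"claw": 1,"x": 0,"y": 0,"z": 0.1,"ax": 0,"ay": 0,"az": 0},
  ],
)

```text
clock: 16.0
tcp_pos: [0.5837, -0.1099, 0.2315]
orientation: [0.001, 0.616, 0.788, 0.0]
wrist_force: [5.9, 1.1, -2.7]
finger_gap: 0.0295
```

Call:
servo_tool(
  increments=[
    {"claw": 1,"x": 0,"y": 0,"z": 0.1,"ax": 0,"ay": 0,"az": 0},
    {"claw": 1,"x": 0,"y": 0,"z": 0.08,"ax": 0,"ay": 0,"az": 0},
    {"claw": 1,"x": 0,"y": 0,"z": 0,"ax": 0,"ay": 0,"az": 0},
  ],
)

```text
clock: 16.3
tcp_pos: [0.5837, -0.1099, 0.2355]
orientation: [0.0, 0.616, 0.788, 0.0]
wrist_force: [6.2, 1.2, -2.4]
finger_gap: 0.0296
```

Call:
servo_tool(
  increments=[
    {"claw": 1,"x": 0,"y": 0,"z": 0.06,"ax": 0,"ay": 0,"az": 0},
    {"claw": 1,"x": 0,"y": 0,"z": 0,"ax": 0,"ay": 0,"az": 0},
  ],
)

```text
clock: 16.5
tcp_pos: [0.5837, -0.1099, 0.2369]
orientation: [0.0, 0.616, 0.788, 0.0]
wrist_force: [6.8, 2.3, -2.7]
finger_gap: 0.0291
```

Call:
servo_tool(
  increments=[
    {"claw": 1,"x": 0,"y": 0,"z": 0.06,"ax": 0,"ay": 0,"az": 0},
    {"claw": 1,"x": 0,"y": 0,"z": 0,"ax": 0,"ay": 0,"az": 0},
  ],
)

```text
clock: 16.7
tcp_pos: [0.5837, -0.1099, 0.2376]
orientation: [0.0, 0.616, 0.788, -0.0]
wrist_force: [5.9, 0.9, -6.3]
finger_gap: 0.0294
```

Call:
servo_tool(
  increments=[
    {"claw": 1,"x": 0,"y": 0,"z": 0.03,"ax": 0,"ay": 0,"az": 0},
    {"claw": 1,"x": 0,"y": 0,"z": 0,"ax": 0,"ay": 0,"az": 0},
    {"claw": 1,"x": 0,"y": 0,"z": 0,"ax": 0,"ay": 0,"az": 0},
  ],
)

```text
clock: 17.0
tcp_pos: [0.5837, -0.1099, 0.2376]
orientation: [-0.0, 0.616, 0.788, -0.0]
wrist_force: [7.9, 0.9, -9.5]
finger_gap: 0.0293
```

```bash
python3 - <<'E'
from h import *
import cv2
a=env.read_camera("scene");print(env.get_state()["tcp_pos"])
k=lambda im,x,y,w,h:cv2.resize(im[y:y+h,x:x+w],None,fx=4,fy=4,interpolation=cv2.INTER_CUBIC)
cv2.imwrite("pics/s8.png",np.hstack([k(a,195,145,120,140)])[:,:,::-1]);cv2.imwrite("pics/s8f.png",a[:,:,::-1])
E
```

```text
[ 0.58367935 -0.10988421  0.23760094]
```

View pics/s8.png

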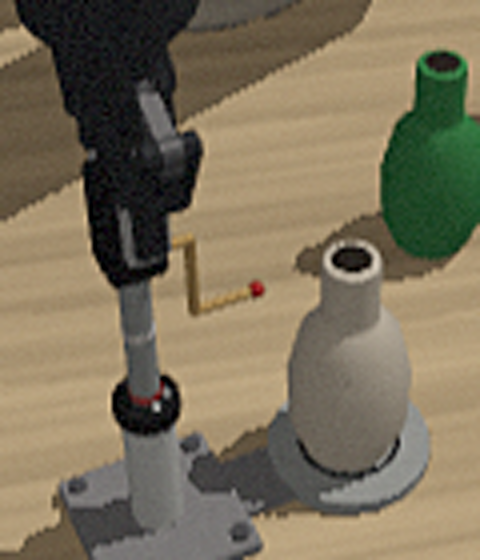

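View pics/s8f.png

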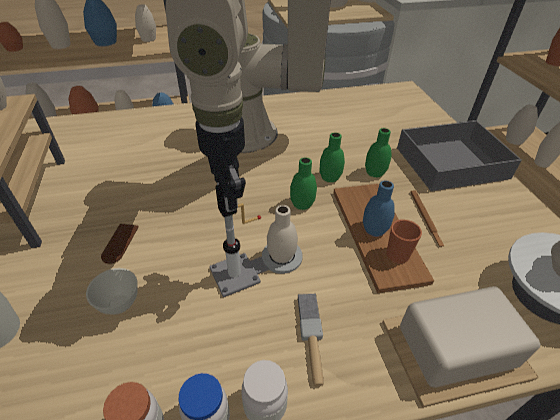

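The white ring is out of the barrel and the red ring shows at the collar (crop (147,395)). TCP height no longer rises while the pull force does, so the grip is at the second stop. The bottle stands clear of the pointer. I'm handing in.

```bash
python3 -c "
from workcell import env
print(env.hand_in())"
```

```text
the job is handed in; nothing more can be done
None
```

I handed the job in at about 17 s. The cream bottle stands on the gauge's plate, let go, and the gripper is holding the grip up at the second stop. The hand-in gave no verdict.

**Last checks**
- **Bottle:** it stands upright and clear of the pointer. My position estimates for the bottle and the plate put it within about 4 mm of the plate's centre, against the 18 mm allowed.
- **Button:** the fingers closed to about 29.5 mm over the 30 mm block, so the button was squeezed flush before the pull.
- **Grip:** it rose 90 mm and then stopped while the pull force climbed to about 9.5 N. The white ring is out of the barrel and the red ring shows at the collar.
- **Other pots and tools:** none look moved in the last scene picture; I judged this by eye, without measuring.

**What disagreed**
- **Camera estimates:** the cameras differed by about 2–4 mm on where the grip is, and the gauge's angle came out between 0.217 and 0.25 rad. I used values in between.
- **Stall on the approach:** the arm first stopped at joint 6's limit on the way to the bottle. I turned the hand about half a turn the other way and went on.

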